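Find the stamped case tray and send it to dispatch

TASK

In the dental lab two identical red case trays stand against the low metal strip on the bench, and one of them has a round ink stamp on its underside. Starting with the tray on the robot's left, tip each tray up on its edge until it is nearly upright, about 70 degrees, so that its underside can be seen from the far side of the bench, and let it gently back down flat; once both have been looked at, push the stamped one over the bench to the dispatch line, so that it stands square to the line with its leading edge on the tape. Use the fingertips only to tip and push: do not lift a tray off the bench or turn one over, leave the other tray at the strip, and do not disturb anything else.

Things in the scene. Friction and masses are not known exactly. Their poses are not given: they have to be found in the camera images.
- tray_stamped: open red case tray, 130 mm deep (x), 180 wide (y); walls and floor 4 mm; near (-x) wall 70 high with a paper ticket outside, other walls 32; 4 mm bead outside all top edges; empty, 0.2 to 0.32 kg; origin: centre of its underside; z up, x away from the robot at the start. Has the stamp: a dark ink ring, 100 mm across, with a bar in it, mid-underside. From above the trays look alike; either may be the left one.
- tray_plain: open red case tray, 130 mm deep (x), 180 wide (y); walls and floor 4 mm; near (-x) wall 70 high with a paper ticket outside, other walls 32; 4 mm bead outside all top edges; empty, 0.2 to 0.32 kg; origin: centre of its underside; z up, x away from the robot at the start. No stamp: its underside is plain.
- strip: flat aluminium bar fixed to the bench, 20 mm (x) by 600 (y), 5 high; origin under its centre, x away from the robot, y to its left. The trays start 1 to 7 mm beyond its far edge, one at y above 0, one below. A tray pulled against the bar catches and tips about its near bottom edge; as its near wall leans over the bar, that edge creeps away (3 mm at 30 degrees of tilt, 9 at 60, 14 at 70). It balances at 75.
- tape: dispatch line: pale tape stuck flat on the bench, 50 mm wide (x) and 560 long (y); origin at its centre, x away from the robot. It lies beyond the trays, nearly parallel to the strip, with a clear way to it from each tray. A tray is pushed to it along +x, its far (+x) edge leading.
- cast: bystander, yellow stone model of a tooth arch, 60 by 56 mm, 33 mm high, between the trays; origin at the centre of its underside
- bur_block: bystander, aluminium block with upright burs, 50 by 36 mm, 49 mm high, between the trays' ways to the tape; origin under its centre
- articulator: bystander, metal articulator with mounted models, 100 by 105 mm, 102 mm high, left of the trays; origin under its centre
- isolant: bystander, white plastic bottle, 48 mm across, 115 mm high, right of the trays; origin under its centre
- mix_bowl: bystander, green rubber mixing bowl, 110 mm across, 55 mm high, to the right; origin under its centre
- spatula: bystander, spatula 190 mm long lying beyond the tape; origin under its middle
- wax_box: bystander, clear flat box of wax sheets, 80 by 150 mm, 22 mm high, beyond the tape; origin under its centre

How it is judged:
By the outcome, as a careful person would: the job done as asked, in the order asked, and still so for the second after the job is handed in, with the robot touching nothing.
It also fails if it takes over 67 s, if anything falls off the work surface, if the arm or the gripper's body presses on something with over 40 N, if the wrist force passes 120 N, or if a joint passes its speed limit or range.

ROBOT

A 6-joint arm with a two-finger parallel gripper is mounted at the origin on the work surface. World frame = base frame: x ahead of the robot, y to its left, z up, the work surface at z = 0. Lengths are in m, angles in rad, forces in N, time in s.
With the tool pointing down it reaches from about 0.375 to 0.9 m from the base axis. Payload 3.1 kg.
Tool frame: the origin (TCP) lies where the fingers leave the gripper's body, on its centre line; the fingertips stand manip.tip_reach ahead of it and the grasp point (between the pads) lies 54 mm ahead of it (manip.tip_reach is the distance from the TCP to the fingertips, in m); z points along the fingers, y is the direction in which the jaws open and shut (so a half turn about z gives the same grasp; the last joint's range is limited). The gripper opens to 85 mm and grips with 20 to 120 N. Pads are 22 mm wide; open, the fingers measure 114 mm over their backs; the gripper's body (76 mm by 85 mm) begins 54 mm behind the grasp point. The pads swing forward as they close: fully open they stand 13 mm farther back than shut.
Start: joints at [-1.375, 0.527, 1.433, -0, 1.181, -0.178], TCP at [0.229, -0.582, 0.304] pointing down, gripper open.
Joint ranges: [-3.08, 3.08], [-0.75, 2.2], [0.22, 2.44], [-1.43, 4.57], [0, 2.65], [-2.85, 2.85]. Speed limits (rad/s): [2.79, 2.79, 3.14, 3.14, 3.14, 3.14].

INTERFACE

Orientations are given as a unit quaternion [x, y, z, w].
In Python, from station import manip, cams, order gives the robot as it stands. The module is installed in compiled form; this text tells all that it offers.
- The arm moves only by the tool drive_tool, never from a script. Its arguments are lists of equal length, an entry for each row: "linear": the shift along the tool's x, y, z in mm, a list of three; "rot": the turn, a rotation vector about the tool's x, y, z in degrees, a list of three; "hand": the finger opening in mm, from 0 to 85.4. A call has 1 to 20 rows; each row shifts and turns the pose as measured when the row begins, along the tool's axes as they then stand; what a row does not reach is not made up. A row lasts 1/12 s, in which the tool goes at most 41.7 mm and 7.16 degrees, less where a joint would pass 70% of its speed; a pose out of reach is approached as far as the arm can. A call with a gripper value outside its range is refused whole. The fingers move at their own pace and stop on an object; "force" is the grip in N (left out, the last holds). Time passes only in rows, so rows that do not move let the fingers close. It gives the time, the measured TCP pose, the force and the opening at its end, in the units of the state.
- manip.sense(): the state, without advancing time (a new reading comes with each control period).
- cams.snapshot(name): name is "scene" or "top" or "wrist"; returns the picture (384x512x3 uint8, red, green, blue); there is no depth.
- cams.camera_model(name): a dict with "vfov" (degrees; the focal length in pixels is half the picture's height over the tangent of half this angle, whatever the lens; pixels are square), "cx", "cy" (the principal point, pixels), "rvec" (rotation vector, rad) and "tvec" (3), from world to camera coordinates, as OpenCV has them. Camera axes: x right, y down, z forward; pixel columns grow to the right and rows downward; lengths in m; the calibration is good to about 2 mm. The wrist camera is an equidistant fisheye: a pixel r from the principal point sees the ray r / f radians off the axis. A picture is of the moment at which its call begins: read the wrist's pose just before it. camera_model takes no time and is no camera call; for the wrist camera it gives the pose at the moment of the call.
- order.sign_off(): hands the job in, once; it reports no verdict.
Trained networks look in the newest picture that a camera, given by its name, has taken for a name from the list of things; names that differ only in an ending like _2 or _b are one class to them, and where a whole thing is asked for, a point or a joint stands for the part that bears it (a point fixed in the world has none). Each returns a list of dicts, best first, with "score" (0 to 1); they miss things now and then, are a little off and sometimes report something else, mostly with a low value. They report only what shows in the picture. A call takes as long as a camera call.
- cams.regions_of(label, camera): "pixels" (384x512 bool, what is visible of it) and "rect" ([left, top, right, bottom] in pixels, round what is visible of it).
- cams.spot_point(label, camera): "at" ([column, row] in pixels: a listed point, or the origin of a listed thing).
The state is a dict: "t": time; "q": joint angles; "qd": joint speeds; "tau": joint torques, N m; "tcp_pos": TCP position; "tool_rot": TCP orientation; "force": force on the tool from outside, world axes, zero at the start; "ft_torque": the same for the moment, N m; "finger_gap": opening from 0.0 (shut) to 1.0 (fully open).
Only numpy, scipy, OpenCV 4.12 (cv2) and the standard library are available. Lean on these libraries where they do the work, as an engineer would, in place of code of your own. Each camera call takes 0.05 s, during which the arm holds its last target. There are 200 camera calls.

## Working session

There is one attempt and no reset: what is moved stays moved. The work goes in short steps, Python scripts to look and compute and a tool call to move; the robot and the scene stay as the last step left them, time stands still between calls to the robot, and variables do not carry over. Pictures are saved under pics/ and viewed, about 8 in all and at most 12, crops included, and the job is handed in when it is done.

Besides the shell and the picture viewer there is one more tool, called after ">>>" by a JSON object that holds its "op" and its "data", one argument or row to a line. drive_tool: Moves the arm, as the interface text tells. Its arguments: {"type":"object","properties":{"linear":{"type":"array","items":{"type":"array","items":{"type":"number"}}},"rot":{"type":"array","items":{"type":"array","items":{"type":"number"}}},"hand":{"type":"array","items":{"type":"number"}},"force":{"type":"number"}},"required":["linear","rot","hand"]}

```bash
mkdir -p pics
cat > h.py <<'E'
import numpy as np, cv2
from station import manip, cams, order
from scipy.spatial.transform import Rotation as R
def K(m): 
    f=192/np.tan(np.radians(m["vfov"])/2); return f
def ray(name,px):
    m=cams.camera_model(name); f=K(m); Rm=cv2.Rodrigues(np.array(m["rvec"],float))[0]; t=np.array(m["tvec"],float)
    u=np.array([px[0]-m["cx"],px[1]-m["cy"]],float)
    if name=="wrist":
        r=np.hypot(*u); th=r/f; d=np.r_[u/max(r,1e-9)*np.sin(th),np.cos(th)]
    else: d=np.r_[u/f,1]
    return -Rm.T@t, Rm.T@d
def atz(name,px,z=0):
    o,d=ray(name,px); return o+d*(z-o[2])/d[2]
def proj(name,P):
    m=cams.camera_model(name); f=K(m); Rm=cv2.Rodrigues(np.array(m["rvec"],float))[0]
    c=Rm@np.array(P,float)+np.array(m["tvec"],float).ravel()
    if name=="wrist":
        r=np.hypot(c[0],c[1]); th=np.arctan2(r,c[2]); return np.array([m["cx"],m["cy"]])+c[:2]/max(r,1e-9)*th*f
    return np.array([m["cx"],m["cy"]])+c[:2]/c[2]*f
def save(name,fn):
    im=cams.snapshot(name); cv2.imwrite("pics/"+fn,im[...,::-1]); return im
def st():
    s=manip.sense(); print("t %.2f"%s["t"],"tcp",np.round(s["tcp_pos"],4),"rot",np.round(s["tool_rot"],4),"F",np.round(s["force"],1),"gap %.2f"%s["finger_gap"]); return s
E
python3 - <<'E'
from h import *
a=save("scene","s0.png"); b=save("top","t0.png")
cv2.imwrite("pics/st0.png",np.vstack([a,b])[...,::-1][:, :, :] if 0 else cv2.resize(np.hstack([a,b])[...,::-1],(800,300)))
print("reach",manip.tip_reach); st(); print(manip.sense()["q"])
for n in("scene","top"): 
    o,d=ray(n,(256,192)); print(n,o,d)
for l in ["tray_stamped","tray_plain","strip","tape","cast","bur_block","articulator","isolant"]:
    for r in cams.spot_point(l,"top")[:3]: print(l,round(r["score"],2),np.round(r["at"]),np.round(atz("top",r["at"]),3))
E
```

```text
reach 0.0726
t 0.10 tcp [ 0.2287 -0.5811  0.303 ] rot [ 0.9825  0.1863 -0.     -0.001 ] F [ 0.2  0.6 -0.1] gap 1.00
[-1.37449714e+00  5.28432457e-01  1.43380870e+00  4.77943114e-06
  1.18143558e+00 -1.78516159e-01]
scene [ 1.12338233 -0.77063822  0.76351016] [-0.43760686  0.66313903 -0.60734839]
top [0.52353009 0.03592113 1.59811876] [ 0.02766373 -0.01498212 -0.9996218 ]
tray_stamped 0.81 [204. 214.] [0.492 0.189 0.   ]
tray_plain 0.76 [299. 205.] [ 0.525 -0.136  0.   ]
tray_plain 0.36 [253. 236.] [0.418 0.023 0.   ]
strip 0.73 [253. 237.] [0.414 0.022 0.   ]
strip 0.2 [272. 137.] [ 0.755 -0.042  0.   ]
tape 0.59 [251. 162.] [0.671 0.028 0.   ]
cast 0.82 [253. 219.] [0.476 0.022 0.   ]
bur_block 0.46 [250. 191.] [0.57  0.033 0.   ]
articulator 0.33 [350. 170.] [ 0.643 -0.308  0.   ]
isolant 0.66 [360. 210.] [ 0.506 -0.342  0.   ]
isolant 0.63 [251. 217.] [0.482 0.028 0.   ]
```

View pics/t0.png

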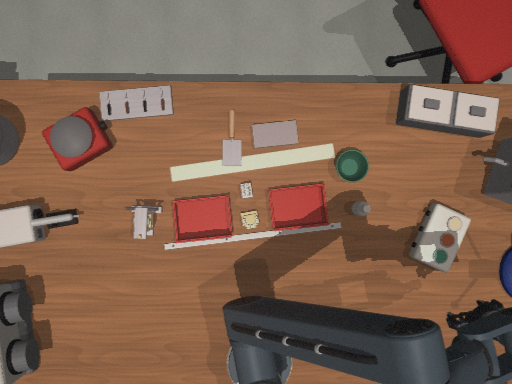

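View pics/s0.png

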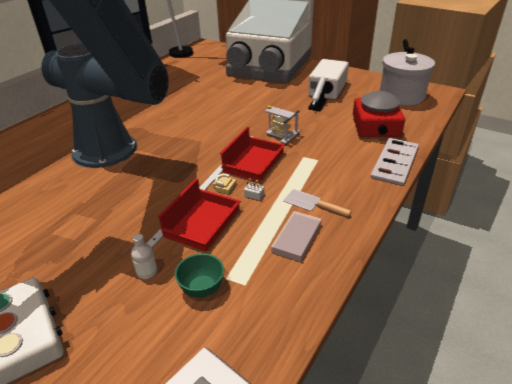

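The top view shows the red trays at about (203,218) and (298,206). The strip runs (167,245)–(340,226) and the tape (172,174)–(334,152). The cast and bur block sit between the trays, and the spatula blade is near (232,152) beside the tape's far edge. The scene view looks from the far right, so it can see undersides.

Run:
```python
from h import *
from station import cams
im=cams.snapshot("top")
def fit(l,z):
    r=cams.regions_of(l,"top")
    for c in r[:2]:
        ys,xs=np.nonzero(c["pixels"]); 
        P=np.array([atz("top",p,z)[:2] for p in zip(xs,ys)],np.float32)
        (cx,cy),(w,h),a=cv2.minAreaRect(P); 
        m=P.mean(0); u,s,v=np.linalg.svd(P-m,full_matrices=False); d=v[0]*np.sign(v[0][1])
        print(l,round(c["score"],2),len(P),"mean",m.round(4),"rect",round(cx,4),round(cy,4),round(w,3),round(h,3),round(a,2),"yaw",round(np.degrees(np.arctan2(-d[0],d[1])),2))
fit("strip",.005);fit("tape",0);fit("tray_stamped",.032);fit("spatula",0);fit("cast",.03);fit("bur_block",.04);fit("wax_box",.02)
fit("articulator",.05);fit("isolant",.1);fit("mix_bowl",.05)
s=st(); T=R.from_quat(s["tool_rot"]); o,d=ray("wrist",(cams.camera_model("wrist")["cx"],cams.camera_model("wrist")["cy"]))
print("cam in tool",T.inv().apply(o-s["tcp_pos"]),T.inv().apply(d)); print(T.as_matrix().round(3))
```

```text
strip 0.75 949 mean [0.4195 0.025 ] rect 0.4204 0.0216 0.023 0.596 7.26 yaw 7.17
strip 0.34 811 mean [ 0.6595 -0.3165] rect 0.6591 -0.3169 0.106 0.106 89.75 yaw 13.87
tape 0.63 2251 mean [0.6702 0.0187] rect 0.6692 0.0222 0.054 0.56 8.62 yaw 8.74
tray_stamped 0.93 2387 mean [0.4782 0.1911] rect 0.4783 0.1905 0.141 0.188 6.0 yaw 6.52
spatula 0.88 681 mean [0.7258 0.095 ] rect 0.7536 0.0943 0.189 0.068 0.25 yaw -89.19
cast 0.65 266 mean [0.4763 0.0325] rect 0.4749 0.032 0.057 0.055 9.58 yaw -55.34
cast 0.5 216 mean [ 0.5139 -0.3385] rect 0.5139 -0.3387 0.057 0.05 63.61 yaw -6.49
bur_block 0.44 163 mean [0.5736 0.0447] rect 0.5735 0.045 0.05 0.036 8.31 yaw -84.26
wax_box 0.85 1084 mean [ 0.7637 -0.0509] rect 0.7638 -0.0511 0.083 0.151 6.33 yaw 6.73
wax_box 0.74 652 mean [0.472  0.3871] rect 0.4662 0.3852 0.106 0.106 0.14 yaw 80.78
articulator 0.59 670 mean [0.4726 0.3787] rect 0.4668 0.3768 0.103 0.111 2.36 yaw 74.77
isolant 0.76 213 mean [ 0.514  -0.3229] rect 0.5149 -0.3223 0.045 0.058 0.12 yaw -3.22
mix_bowl 0.9 837 mean [ 0.6552 -0.3049] rect 0.6553 -0.3052 0.103 0.107 0.21 yaw 7.62
t 1.05 tcp [ 0.2288 -0.5816  0.3039] rot [ 0.9825  0.1863 -0.     -0.    ] F [ 0.1  0.3 -0.4] gap 1.00
cam in tool [ 0.07448952  0.0008487  -0.07067837] [-0.29208015  0.00112055  0.95639319]
[[ 0.931  0.366 -0.   ]
 [ 0.366 -0.931  0.   ]
 [ 0.    -0.    -1.   ]]
```

```bash
cat >> h.py <<'E'
def rows(wp,n,psi0,psi1):
    "wp: world points; even spacing; returns tool-axis shifts mm for turns about tool z"
    wp=np.array(wp,float); L=np.r_[0,np.cumsum(np.linalg.norm(np.diff(wp,axis=0),axis=1))]
    P=np.array([np.interp(np.linspace(0,L[-1],n+1),L,wp[:,k]) for k in range(3)]).T
    out=[]
    for i in range(n):
        a=np.radians(psi0+(psi1-psi0)*i/n); d=(P[i+1]-P[i])*1000
        out.append([round(d[0]*np.cos(a)+d[1]*np.sin(a)),round(d[0]*np.sin(a)-d[1]*np.cos(a)),round(-d[2])])
    return out
E
python3 - <<'E'
from h import *
a=rows([[.2288,-.5816,.304],[.45,-.25,.27],[.45,.187,.22]],26,21.5,187); print(a,165.5/26)
E
```

```text
[[26, -18, 3], [28, -15, 3], [30, -12, 3], [31, -9, 3], [32, -5, 3], [32, -2, 3], [32, 2, 3], [32, 5, 3], [31, 9, 3], [30, 12, 3], [28, 16, 3], [26, 19, 3], [29, 11, 3], [31, 8, 4], [30, 11, 4], [29, 15, 4], [27, 18, 4], [25, 21, 4], [22, 23, 4], [20, 25, 4], [17, 27, 4], [13, 29, 4], [10, 30, 4], [7, 31, 4], [3, 32, 4], [0, 32, 4]] 6.365384615384615
```

>>> {"op": "drive_tool", "data": {
  "linear": [
    [26,-18,3],
    [28,-15,3],
    [30,-12,3],
    [31,-9,3],
    [32,-5,3],
    [32,-2,3],
    [32,2,3],
    [32,5,3],
    [31,9,3],
    [30,12,3],
    [28,16,3],
    [26,19,3],
    [29,11,3],
    [31,8,4],
    [30,11,4],
    [29,15,4],
    [27,18,4],
    [25,21,4],
    [22,23,4],
    [20,25,4]
  ],
  "rot": [
    [0,0,-6.4],
    [0,0,-6.4],
    [0,0,-6.4],
    [0,0,-6.4],
    [0,0,-6.4],
    [0,0,-6.4],
    [0,0,-6.4],
    [0,0,-6.4],
    [0,0,-6.4],
    [0,0,-6.4],
    [0,0,-6.4],
    [0,0,-6.4],
    [0,0,-6.4],
    [0,0,-6.4],
    [0,0,-6.4],
    [0,0,-6.4],
    [0,0,-6.4],
    [0,0,-6.4],
    [0,0,-6.4],
    [0,0,-6.4]
  ],
  "hand": [0,0,0,0,0,0,0,0,0,0,0,0,0,0,0,0,0,0,0,0]
}}

```text
t: 2.72
tcp_pos: [0.4321, 0.0124, 0.2311]
tool_rot: [0.216, 0.976, -0.008, 0.011]
force: [-0.2, 0.2, -0.2]
finger_gap: -0.001
```

Run:
```python
from h import *
s=st(); T=R.from_quat(s["tool_rot"]); print(T.as_matrix().round(3))
print(rows([s["tcp_pos"],[.45,.187,.23]],6,155,187))
```

```text
t 2.72 tcp [0.4321 0.0124 0.2311] rot [ 0.2162  0.9762 -0.0084  0.0113] F [-0.2  0.2 -0.2] gap -0.00
[[-0.906  0.422  0.018]
 [ 0.422  0.906 -0.021]
 [-0.026 -0.011 -1.   ]]
[[10, 28, 0], [7, 28, 0], [4, 29, 0], [2, 29, 0], [-1, 29, 0], [-4, 29, 0]]
```

>>> {"op": "drive_tool", "data": {
  "linear": [
    [10,28,0],
    [7,28,0],
    [4,29,0],
    [2,29,0],
    [-1,29,0],
    [-4,29,0],
    [0,0,0],
    [0,0,0]
  ],
  "rot": [
    [0,0,-5.5],
    [0,0,-5.5],
    [0,0,-5.5],
    [0,0,-5.5],
    [0,0,-5.5],
    [0,0,-5.5],
    [0,0,0],
    [0,0,0]
  ],
  "hand": [0,0,0,0,0,0,0,0]
}}

```text
t: 3.38
tcp_pos: [0.4447, 0.2023, 0.2282]
tool_rot: [-0.09, 0.996, -0.01, 0.01]
force: [-0.1, -0.5, 0.8]
finger_gap: 0.0
```

```bash
cat >> h.py <<'E'
TH=np.radians(7.2); N=np.array([np.cos(TH),np.sin(TH)]); Lv=np.array([-np.sin(TH),np.cos(TH)])
def nl(p): p=np.array(p); return np.array([p[:2]@N,p[:2]@Lv])
def goal(n,l,z,psi=187.2):
    "shift (tool axes mm) and rotvec (tool axes deg) from the present pose to n,l,z, tool down"
    s=st(); T=R.from_quat(s["tool_rot"]); p=np.r_[n*N+l*Lv,z]
    a=np.radians(psi); D=R.from_matrix(np.array([[np.cos(a),np.sin(a),0],[np.sin(a),-np.cos(a),0],[0,0,-1]]))
    print("nl",nl(s["tcp_pos"]).round(4),"shift",(T.inv().apply(p-s["tcp_pos"])*1000).round(1),"rot",np.degrees((T.inv()*D).as_rotvec()).round(2))
E
python3 - <<'E'
from h import *
goal(.465,.129,.20); print(manip.tip_reach)
w=save("wrist","w0.png")
for l in ["tray_plain","strip","cast"]:
    for r in cams.spot_point(l,"wrist")[:2]: 
        p=atz("wrist",r["at"],0.0); print(l,round(r["score"],2),np.round(r["at"]),p.round(4),nl(p).round(4))
for l,z in[("strip",.005)]:
    for c in cams.regions_of(l,"wrist")[:1]:
        ys,xs=np.nonzero(c["pixels"]); P=np.array([nl(atz("wrist",p,z)) for p in zip(xs,ys)])
        print(l,len(P),"n range",np.percentile(P[:,0],[1,5,50,95,99]).round(4),"l",P[:,1].min(),P[:,1].max(),"slope deg",np.degrees(np.polyfit(P[:,1],P[:,0],1)[0]))
E
```

```text
t 3.38 tcp [0.4447 0.2023 0.2282] rot [-0.0905  0.9958 -0.0102  0.0099] F [-0.1 -0.5  0.8] gap 0.00
nl [0.4665 0.1449] shift [  2.9 -15.2  28.5] rot [-1.24  1.06  3.18]
0.0726
tray_plain 0.6 [ 14. 185.] [ 0.5198 -0.1276  0.    ] [ 0.4998 -0.1918]
tray_plain 0.22 [ 75. 337.] [ 0.7804 -0.0529  0.    ] [ 0.7676 -0.1503]
strip 0.8 [102. 125.] [0.4222 0.0205 0.    ] [ 0.4215 -0.0326]
cast 0.77 [111. 179.] [0.4825 0.035  0.    ] [ 0.4831 -0.0257]Traceback (most recent call last):
  File "<stdin>", line 9, in <module>
  File "h.py", line 14, in atz
    o,d=ray(name,px); return o+d*(z-o[2])/d[2]
        ~~~^^^^^^^^^
  File "h.py", line 7, in ray
    m=cams.camera_model(name); f=K(m); Rm=cv2.Rodrigues(np.array(m["rvec"],float))[0]; t=np.array(m["tvec"],float)
ValueError: time passes only in moves, steps and waits
```

View pics/w0.png

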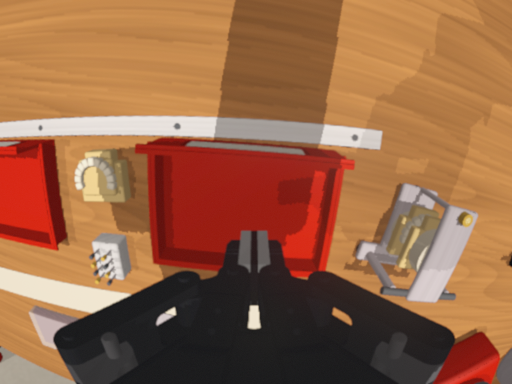

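The left tray's near-wall bead runs (137,148)–(353,164) and the strip's far edge runs (130,138)–(350,146). The closed fingertips are at (255,235), over the tray and clear of it.

```bash
sed -i 's/^def K(m)/import functools\n_cm=cams.camera_model\nclass _C: pass\n_cache={}\ndef CM(n):\n    if n not in _cache: _cache[n]=_cm(n)\n    return _cache[n]\ndef K(m)/; s/m=cams.camera_model(name)/m=CM(name)/' h.py
python3 - <<'E'
from h import *
def q(tag,px,z): p=atz("wrist",px,z); print(tag,p.round(4),nl(p).round(4))
q("bead R outer",(137,144),.070);q("bead L outer",(353,161),.070)
q("wall in R",(157,157),.070);q("wall in L",(340,169),.070)
q("strip far R",(130,138),.005);q("strip far M",(250,141),.005);q("strip far L",(350,147),.005)
q("strip end",(381,140),.005)
q("front R",(153,266),.032);q("front L",(330,276),.032)
o,d=ray("wrist",(256,192));print(o,d)
c=cams.regions_of("strip","wrist")[0]["pixels"].astype(np.uint8)
P=[]
for x in range(20,370,25):
    ys=np.nonzero(c[:,x])[0]
    if len(ys): P.append(np.r_[x,nl(atz("wrist",(x,ys.min()),.005)),nl(atz("wrist",(x,ys.max()),.005))])
print(np.round(P,4))
s=manip.sense();T=R.from_quat(s["tool_rot"]);tip=s["tcp_pos"]+T.apply([0,0,.0726]);print("tip",tip,nl(tip),proj("wrist",tip))
E
```

```text
bead R outer [0.4219 0.0941 0.07  ] [0.4304 0.0405]
bead L outer [0.4044 0.2695 0.07  ] [0.435  0.2167]
wall in R [0.43   0.1129 0.07  ] [0.4408 0.0581]
wall in L [0.4131 0.2603 0.07  ] [0.4424 0.2065]
strip far R [0.4313 0.0586 0.005 ] [0.4352 0.0041]
strip far M [0.4146 0.1848 0.005 ] [0.4345 0.1314]
strip far L [0.4006 0.286  0.005 ] [0.4333 0.2335]
strip end [0.3858 0.3181 0.005 ] [0.4227 0.2672]
front R [0.5627 0.1027 0.032 ] [0.5712 0.0314]
front L [0.5368 0.2955 0.032 ] [0.5696 0.2259]
[0.37049721 0.1874622  0.29755624] [ 0.30947598  0.04131858 -0.95000915]
[[ 2.000e+01  4.114e-01 -1.607e-01  4.293e-01 -1.627e-01]
 [ 4.500e+01  4.113e-01 -1.146e-01  4.306e-01 -1.162e-01]
 [ 7.000e+01  4.118e-01 -7.470e-02  4.315e-01 -7.590e-02]
 [ 9.500e+01  4.119e-01 -3.930e-02  4.319e-01 -4.020e-02]
 [ 1.200e+02  4.116e-01 -7.400e-03  4.310e-01 -7.900e-03]
 [ 1.450e+02  4.120e-01  2.200e-02  4.308e-01  2.180e-02]
 [ 1.700e+02  4.120e-01  4.940e-02  4.304e-01  4.950e-02]
 [ 1.950e+02  4.126e-01  7.560e-02  4.318e-01  7.590e-02]
 [ 2.200e+02  4.119e-01  1.007e-01  4.319e-01  1.014e-01]
 [ 2.450e+02  4.128e-01  1.254e-01  4.307e-01  1.263e-01]
 [ 2.700e+02  4.125e-01  1.499e-01  4.323e-01  1.511e-01]
 [ 2.950e+02  4.127e-01  1.746e-01  4.317e-01  1.760e-01]
 [ 3.200e+02  4.137e-01  1.998e-01  4.318e-01  2.015e-01]
 [ 3.450e+02  4.123e-01  2.258e-01  4.317e-01  2.279e-01]]
tip [0.44627419 0.19858747 0.15561359] [0.4676448  0.14108856] [255.19769906 244.72326955]
```

>>> {"op": "drive_tool", "data": {
  "linear": [
    [-3,-15,0],
    [0,0,20],
    [0,0,25],
    [0,0,25],
    [0,0,20],
    [0,0,8],
    [0,0,0],
    [0,0,0]
  ],
  "rot": [
    [-1.2,1.1,3.2],
    [0,0,0],
    [0,0,0],
    [0,0,0],
    [0,0,0],
    [0,0,0],
    [0,0,0],
    [0,0,0]
  ],
  "hand": [0,0,0,0,0,0,0,0]
}}

```text
t: 4.35
tcp_pos: [0.4547, 0.1781, 0.1296]
tool_rot: [-0.051, 0.999, 0.0, 0.002]
force: [0.1, 0.4, 0.0]
finger_gap: 0.001
```

Run:
```python
from h import *
goal(.470,.129,.128)
```

```text
t 4.35 tcp [0.4547 0.1781 0.1296] rot [-5.110e-02  9.987e-01  2.000e-04  2.400e-03] F [0.1 0.4 0. ] gap 0.00
nl [0.4734 0.1197] shift [3.6 9.2 1.6] rot [ 0.01  0.28 -1.34]
```

>>> {"op": "drive_tool", "data": {
  "linear": [
    [2,8,1.5],
    [5,0,0],
    [5,0,0],
    [3,0,0],
    [3,0,0],
    [2,0,0],
    [2,0,0],
    [2,0,0],
    [2,0,0]
  ],
  "rot": [
    [0,0,-1.3],
    [0,0,0],
    [0,0,0],
    [0,0,0],
    [0,0,0],
    [0,0,0],
    [0,0,0],
    [0,0,0],
    [0,0,0]
  ],
  "hand": [0,0,0,0,0,0,0,0,0]
}}

```text
t: 5.1
tcp_pos: [0.4282, 0.184, 0.1329]
tool_rot: [-0.064, 0.998, 0.001, 0.009]
force: [1.5, 0.2, -0.3]
finger_gap: 0.002
```

Run:
```python
from h import *
goal(.452,.129,.128)
```

```text
t 5.10 tcp [0.4282 0.184  0.1329] rot [-6.390e-02  9.979e-01  8.000e-04  8.500e-03] F [ 1.5  0.2 -0.3] gap 0.00
nl [0.4479 0.1289] shift [-4.   0.1  4.9] rot [0.03 0.98 0.12]
```

>>> {"op": "drive_tool", "data": {
  "linear": [
    [2,0,0],
    [2,0,0],
    [2.5,0,0.5],
    [2.5,0,0.5],
    [2.5,0,0.5],
    [2.5,0,0.5],
    [2.5,0,0.7],
    [2.5,0,0.8],
    [2.5,0,1],
    [2.5,0,1],
    [2.5,0,1],
    [2,0,1],
    [2,0,1],
    [2,0,1.2]
  ],
  "rot": [
    [0,0.5,0],
    [0,0.5,0],
    [0,0,0],
    [0,0,0],
    [0,0,0],
    [0,0,0],
    [0,0,0],
    [0,0,0],
    [0,0,0],
    [0,0,0],
    [0,0,0],
    [0,0,0],
    [0,0,0],
    [0,0,0]
  ],
  "hand": [0,0,0,0,0,0,0,0,0,0,0,0,0,0]
}}

```text
t: 6.27
tcp_pos: [0.3977, 0.18, 0.1235]
tool_rot: [-0.063, 0.998, 0.001, 0.005]
force: [1.8, 1.2, 1.4]
finger_gap: -0.001
```

Run:
```python
from h import *
goal(.4028,.129,.1103)
a=save("scene","s1.png"); cv2.imwrite("pics/s1c.png",cv2.resize(a[90:260,130:330,::-1],(600,510)))
```

```text
t 6.27 tcp [0.3977 0.18   0.1235] rot [-6.35e-02  9.98e-01  8.00e-04  5.20e-03] F [1.8 1.2 1.4] gap -0.00
nl [0.4171 0.1288] shift [14.5  0.2 13.1] rot [0.06 0.6  0.08]
```

View pics/s1c.png

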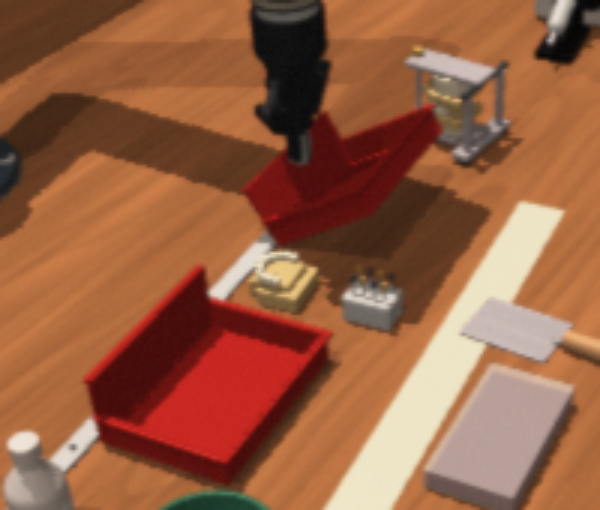

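The left tray is tipping cleanly against the strip, at about 35°, with the finger on its near wall. The spatula lies beside the tape.

>>> {"op": "drive_tool", "data": {
  "linear": [
    [2.5,0,1.3],
    [2.5,0,1.5],
    [2,0,1.6],
    [2,0,1.8],
    [1.6,0,1.8],
    [1.2,0,1.8],
    [0.8,0,1.8],
    [0.5,0,1.6],
    [0.3,0,1.2],
    [0,0,0.5]
  ],
  "rot": [
    [0,0.3,0],
    [0,0.3,0],
    [0,0,0],
    [0,0,0],
    [0,0,0],
    [0,0,0],
    [0,0,0],
    [0,0,0],
    [0,0,0],
    [0,0,0]
  ],
  "hand": [0,0,0,0,0,0,0,0,0,0]
}}

```text
t: 7.15
tcp_pos: [0.3792, 0.1777, 0.1058]
tool_rot: [-0.064, 0.998, -0.0, -0.005]
force: [0.3, -0.0, 1.4]
finger_gap: 0.0
```

```bash
cat >> h.py <<'E'
from scipy.optimize import minimize
def tiltfit(l0,edge=.4315,name="scene",win=None):
    "tilt from the silhouette of red in the scene picture: match far-bottom edge corners"
    im=cams.snapshot(name); return im
def box(th,l0,pn):
    th=np.radians(th); P=[]
    for x,h in((0,0),(.130,0),(.130,.032),(0,.070)):
        for s in(-.09,.09):
            n=pn+x*np.cos(th)-h*np.sin(th); z=x*np.sin(th)+h*np.cos(th); l=l0+s
            P.append(np.r_[n*N+l*Lv,z])
    return P
def tiltscore(im,l0,edge=.4315,win=(0,512,0,384)):
    hsv=cv2.cvtColor(im,cv2.COLOR_RGB2HSV); red=((hsv[...,0]<8)|(hsv[...,0]>172))&(hsv[...,1]>170)&(hsv[...,2]>50)
    u0,u1,v0,v1=win; best=[]
    for th in range(20,90,1):
        pn=edge+.005*np.tan(np.radians(min(th,80))); m=np.zeros(im.shape[:2],np.uint8)
        P=np.array([proj("scene",p) for p in box(th,l0,pn)])
        for f in((0,1,3,2),(2,3,5,4),(0,1,7,6),): cv2.fillConvexPoly(m,P[list(f)].round().astype(int),1)
        # side walls (four-cornered sections)
        for s in(0,1):
            n=np.array([proj("scene",p) for p in box(th,l0,pn)][s::2]); cv2.fillConvexPoly(m,n[[0,1,2]].round().astype(int),1)
        a=m[v0:v1,u0:u1]>0; b=red[v0:v1,u0:u1]; best.append((round((a&b).sum()/(a|b).sum(),3),th))
    return sorted(best)[::-1][:4]
E
python3 - <<'E'
from h import *
goal(.4012,.129,.0969)
a=save("scene","s2.png"); print(tiltscore(a,.129,win=(195,300,80,195)))
cv2.imwrite("pics/s2c.png",cv2.resize(a[90:210,190:330,::-1],(560,480)))
print("s1",tiltscore(cv2.imread("pics/s1.png")[...,::-1].copy(),.129,win=(195,300,80,178)))
E
```

```text
t 7.15 tcp [0.3792 0.1777 0.1058] rot [-0.0635  0.998  -0.     -0.0054] F [ 0.3 -0.   1.4] gap 0.00
nl [0.3985 0.1287] shift [-2.8  0.2  8.9] rot [ 0.04 -0.62  0.08]
[(np.float64(0.695), 63), (np.float64(0.69), 62), (np.float64(0.677), 64), (np.float64(0.667), 60)]
s1 [(np.float64(0.804), 33), (np.float64(0.803), 31), (np.float64(0.8), 32), (np.float64(0.79), 34)]
```

View pics/s2c.png

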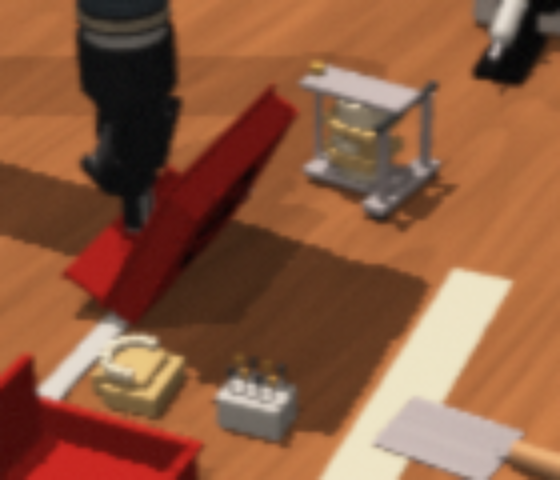

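The tray is at about 62° and dark marks are starting to show on its underside. I'll take it a little further.

>>> {"op": "drive_tool", "data": {
  "linear": [
    [0,0,1],
    [-0.2,0,1.2],
    [-0.3,0,1.2],
    [-0.3,0,1.2],
    [-0.3,0,1],
    [-0.2,0,0.6],
    [0,0,0],
    [0,0,0]
  ],
  "rot": [
    [0,-0.3,0],
    [0,-0.2,0],
    [0,0,0],
    [0,0,0],
    [0,0,0],
    [0,0,0],
    [0,0,0],
    [0,0,0]
  ],
  "hand": [0,0,0,0,0,0,0,0]
}}

```text
t: 7.87
tcp_pos: [0.3786, 0.1775, 0.0987]
tool_rot: [-0.064, 0.998, -0.0, -0.003]
force: [-0.7, -0.1, 1.0]
finger_gap: 0.004
```

Run:
```python
from h import *
goal(.4012,.129,.0969)
a=save("scene","s3.png"); print(tiltscore(a,.129,win=(195,300,80,178)))
cv2.imwrite("pics/s3c.png",cv2.resize(a[90:190,190:310,::-1],(600,500)))
```

```text
t 7.87 tcp [0.3786 0.1775 0.0987] rot [-0.0636  0.998  -0.     -0.0032] F [-0.7 -0.1  1. ] gap 0.00
nl [0.3979 0.1287] shift [-3.3  0.3  1.8] rot [ 0.02 -0.37  0.1 ]
[(np.float64(0.707), 73), (np.float64(0.695), 72), (np.float64(0.693), 74), (np.float64(0.693), 69)]
```

View pics/s3c.png

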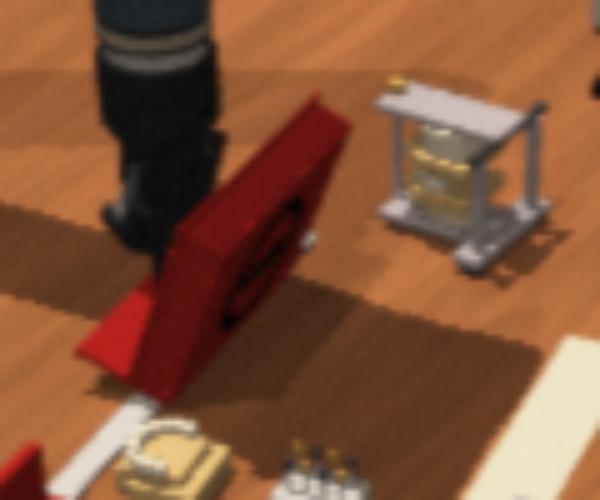

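The left tray is near 70° and shows a dark ring with a bar on its underside, so it is the stamped one. Next I lower it gently along the reverse arc.

>>> {"op": "drive_tool", "data": {
  "linear": [
    [-0.4,0,-0.8],
    [-0.8,0,-1.4],
    [-0.8,0,-1.4],
    [-0.8,0,-1.4],
    [-0.8,0,-1.4],
    [-0.8,0,-1.4],
    [-0.8,0,-1.4],
    [-1.5,0,-1.8],
    [-1.5,0,-1.8],
    [-1.5,0,-1.8],
    [-1.5,0,-1.8],
    [-1.5,0,-1.8],
    [-1.5,0,-1.8],
    [-1.5,0,-1.8],
    [-2,0,-1.3],
    [-2,0,-1.3],
    [-2,0,-1.3],
    [-2,0,-1.3],
    [-2,0,-1.3],
    [-2,0,-1.3]
  ],
  "rot": [
    [0,-0.3,0],
    [0,0,0],
    [0,0,0],
    [0,0,0],
    [0,0,0],
    [0,0,0],
    [0,0,0],
    [0,0,0],
    [0,0,0],
    [0,0,0],
    [0,0,0],
    [0,0,0],
    [0,0,0],
    [0,0,0],
    [0,0,0],
    [0,0,0],
    [0,0,0],
    [0,0,0],
    [0,0,0],
    [0,0,0]
  ],
  "hand": [0,0,0,0,0,0,0,0,0,0,0,0,0,0,0,0,0,0,0,0]
}}

```text
t: 9.58
tcp_pos: [0.416, 0.1822, 0.1326]
tool_rot: [-0.063, 0.998, 0.001, 0.009]
force: [3.3, -0.6, -1.8]
finger_gap: 0.003
```

Run:
```python
from h import *
goal(.4602,.129,.1346)
a=save("scene","s4.png"); print(tiltscore(a,.129,win=(195,300,80,178)),tiltscore(a,.129,edge=.445,win=(195,300,80,178)))
```

```text
t 9.58 tcp [0.416  0.1822 0.1326] rot [-0.0634  0.998   0.0011  0.0086] F [ 3.3 -0.6 -1.8] gap 0.00
nl [0.4356 0.1287] shift [-24.7   0.3  -1.5] rot [0.06 0.99 0.07]
[(np.float64(0.703), 20), (np.float64(0.691), 21), (np.float64(0.675), 22), (np.float64(0.651), 23)] [(np.float64(0.801), 21), (np.float64(0.801), 20), (np.float64(0.778), 22), (np.float64(0.763), 23)]
```

>>> {"op": "drive_tool", "data": {
  "linear": [
    [-2,0,-0.3],
    [-2,0,-0.3],
    [-2,0,-0.2],
    [-2,0,0],
    [-2,0,0],
    [-2,0,0],
    [-2,0,0],
    [-2,0,0],
    [-2,0,0],
    [-2,0,0],
    [-2,0,0],
    [-2,0,0],
    [-3,0,0],
    [-4,0,0],
    [-4,0,0],
    [-3,0,0],
    [0,0,0]
  ],
  "rot": [
    [0,0.3,0],
    [0,0.3,0],
    [0,0,0],
    [0,0,0],
    [0,0,0],
    [0,0,0],
    [0,0,0],
    [0,0,0],
    [0,0,0],
    [0,0,0],
    [0,0,0],
    [0,0,0],
    [0,0,0],
    [0,0,0],
    [0,0,0],
    [0,0,0],
    [0,0,0]
  ],
  "hand": [0,0,0,0,0,0,0,0,0,0,0,0,0,0,0,0,0]
}}

```text
t: 11.05
tcp_pos: [0.4515, 0.1868, 0.1324]
tool_rot: [-0.064, 0.998, -0.0, -0.005]
force: [-0.5, 0.5, -0.2]
finger_gap: -0.001
```

```bash
sed -i 's/range(20,90,1)/range(0,90,1)/' h.py
python3 - <<'E'
from h import *
goal(.4602,.129,.1346)
a=save("scene","s5.png"); print(tiltscore(a,.129,win=(195,300,80,178)),tiltscore(a,.129,edge=.445,win=(195,300,80,178)))
t=save("top","t5.png")
hsv=cv2.cvtColor(t,cv2.COLOR_RGB2HSV); red=(((hsv[...,0]<8)|(hsv[...,0]>172))&(hsv[...,1]>170)&(hsv[...,2]>50)).astype(np.uint8)
n,lab,S,C=cv2.connectedComponentsWithStats(red)
for i in range(1,n):
    if S[i,4]>500 and S[i,1]>150:
        ys,xs=np.nonzero(lab==i); P=np.array([nl(atz("top",p,.032)) for p in zip(xs,ys)],np.float32); print(S[i],cv2.minAreaRect(P))
E
```

```text
t 11.05 tcp [0.4515 0.1868 0.1324] rot [-6.36e-02  9.98e-01 -1.00e-04 -5.20e-03] F [-0.5  0.5 -0.2] gap -0.00
nl [0.4714 0.1287] shift [11.2  0.3 -2.1] rot [ 0.03 -0.59  0.09]
[(np.float64(0.832), 3), (np.float64(0.832), 0), (np.float64(0.829), 2), (np.float64(0.827), 1)] [(np.float64(0.819), 10), (np.float64(0.819), 9), (np.float64(0.813), 8), (np.float64(0.812), 7)]
```

The left tray is back flat at the strip. Next is the right tray.

>>> {"op": "drive_tool", "data": {
  "linear": [
    [0,0,-25],
    [0,0,-30],
    [0,-20,-25],
    [0,-30,0],
    [0,-33,0],
    [0,-33,0],
    [0,-33,0],
    [0,-33,0],
    [0,-33,0],
    [0,-33,0],
    [0,-33,0],
    [0,-25,0],
    [0,-12,0],
    [0,0,0],
    [0,0,0]
  ],
  "rot": [
    [0,-0.6,0],
    [0,0,0],
    [0,0,0],
    [0,0,0],
    [0,0,0],
    [0,0,0],
    [0,0,0],
    [0,0,0],
    [0,0,0],
    [0,0,0],
    [0,0,0],
    [0,0,0],
    [0,0,0],
    [0,0,0],
    [0,0,0]
  ],
  "hand": [0,0,0,0,0,0,0,0,0,0,0,0,0,0,0]
}}

```text
t: 12.4
tcp_pos: [0.4901, -0.1413, 0.2155]
tool_rot: [-0.066, 0.998, -0.0, -0.002]
force: [0.0, 0.4, 0.3]
finger_gap: -0.002
```

```bash
cat >> h.py <<'E'
def redrect(name,z=.07):
    im=cams.snapshot(name); hsv=cv2.cvtColor(im,cv2.COLOR_RGB2HSV); red=(((hsv[...,0]<8)|(hsv[...,0]>172))&(hsv[...,1]>150)&(hsv[...,2]>40)).astype(np.uint8)
    n,lab,S,C=cv2.connectedComponentsWithStats(red)
    for i in range(1,n):
        if S[i,4]>400: 
            ys,xs=np.nonzero(lab==i); P=np.array([nl(atz(name,p,z)) for p in zip(xs,ys)]); k=P[:,0]
            # near edge: lowest n for each column
            cols=[]; 
            for x in range(xs.min()+6,xs.max()-6,4):
                q=P[xs==x]; 
                if len(q): j=q[:,0].argmin(); cols.append(q[j])
            cols=np.array(cols)
            print("red",S[i],"l",np.percentile(P[:,1],[0,100]).round(4),"n",np.percentile(k,[0,100]).round(4),"near edge n med",np.median(cols[:,0]).round(4),"slope",np.degrees(np.polyfit(cols[:,1],cols[:,0],1)[0]).round(2) if len(cols)>3 else "")
    return im
E
python3 - <<'E'
from h import *
goal(.470,-.198,.128)
im=redrect("wrist"); cv2.imwrite("pics/w1.png",im[...,::-1])
t=redrect("top",.032)
E
```

```text
t 12.40 tcp [ 0.4901 -0.1413  0.2155] rot [-6.590e-02  9.978e-01 -4.000e-04 -2.300e-03] F [0.  0.4 0.3] gap -0.00
nl [ 0.4685 -0.2016] shift [-1.9  3.7 87.5] rot [-0.03 -0.27  0.36]
red [  152   147   230   135 21695] l [-0.2809 -0.1016] n [0.4263 0.5439] near edge n med 0.4319 slope 0.71
red [ 444  155   68  113 6144] l [-0.018   0.0987] n [0.4241 0.5397] near edge n med 0.425 slope -34.61
red [ 419    0   93   84 5680] l [-1.007  -0.6893] n [0.839  1.1465] near edge n med 0.8684 slope 55.94
red [  42  107   70   64 1258] l [0.3997 0.6215] n [0.7106 0.9151] near edge n med 0.7339 slope 5.18
red [ 269  183   57   48 1225] l [-0.2862 -0.0972] n [0.4301 0.5682] near edge n med 0.482 slope -48.02
red [ 172  196   61   48 2285] l [0.0365 0.2247] n [0.4257 0.5647] near edge n med 0.4282 slope 0.62
```

View pics/w1.png

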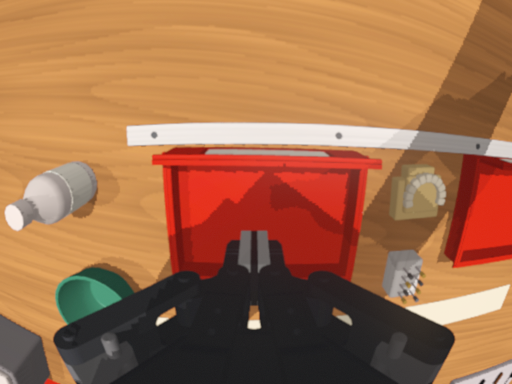

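The right tray's near wall shows at (155,160)–(380,162), giving l from -0.281 to -0.102. The bottle and bowl are well clear to the left of the picture.

>>> {"op": "drive_tool", "data": {
  "linear": [
    [-3,10,10],
    [0,0,20],
    [0,0,22],
    [0,0,20],
    [0,0,8],
    [0,0,2],
    [0,0,0],
    [3,0,0],
    [4,0,0],
    [4,0,0],
    [3,0,0],
    [2,0,0],
    [2,0,0],
    [1,0,0]
  ],
  "rot": [
    [0,-0.3,0.4],
    [0,0,0],
    [0,0,0],
    [0,0,0],
    [0,0,0],
    [0,0,0],
    [0,0,0],
    [0,0,0],
    [0,0,0],
    [0,0,0],
    [0,0,0],
    [0,0,0],
    [0,0,0],
    [0,0,0]
  ],
  "hand": [0,0,0,0,0,0,0,0,0,0,0,0,0,0]
}}

```text
t: 13.67
tcp_pos: [0.4711, -0.12, 0.1368]
tool_rot: [-0.071, 0.997, -0.001, 0.003]
force: [-1.0, -0.3, -0.0]
finger_gap: 0.002
```

Run:
```python
from h import *
goal(.4465,-.191,.1326)
```

```text
t 13.67 tcp [ 0.4711 -0.12    0.1368] rot [-7.130e-02  9.975e-01 -7.000e-04  2.700e-03] F [-1.  -0.3 -0. ] gap 0.00
nl [ 0.4523 -0.1781] shift [  6.  -12.8   4.2] rot [-0.1   0.3   0.98]
```

>>> {"op": "drive_tool", "data": {
  "linear": [
    [0,-4,2],
    [0,-3,1],
    [0,-1,0],
    [0,0,0],
    [1.5,0,0],
    [1.5,0,0],
    [1.5,0,0.2],
    [1.5,0,0.3],
    [2,0,0.3],
    [2,0,0.3]
  ],
  "rot": [
    [0,0.2,0.6],
    [0,0,0.3],
    [0,0,0],
    [0,0,0],
    [0,0,0],
    [0,0.3,0],
    [0,0.3,0],
    [0,0.3,0],
    [0,0,0],
    [0,0,0]
  ],
  "hand": [0,0,0,0,0,0,0,0,0,0]
}}

```text
t: 14.5
tcp_pos: [0.4657, -0.1318, 0.1335]
tool_rot: [-0.061, 0.998, -0.003, -0.003]
force: [2.0, 0.9, 1.7]
finger_gap: 0.002
```

Run:
```python
from h import *
goal(.4112,-.191,.1211)
```

```text
t 14.50 tcp [ 0.4657 -0.1318  0.1335] rot [-0.0613  0.9981 -0.0034 -0.0028] F [2.  0.9 1.7] gap 0.00
nl [ 0.4455 -0.1891] shift [34.2 -1.9 12.6] rot [-0.37 -0.35 -0.17]
```

>>> {"op": "drive_tool", "data": {
  "linear": [
    [2,0,0],
    [2,0,0.3],
    [2.5,0,0.5],
    [2.5,0,0.5],
    [2.5,0,0.6],
    [2.5,0,0.6],
    [2.5,0,0.8],
    [2.5,0,0.9],
    [2.5,0,1],
    [2.5,0,1.2],
    [2.5,0,1.2],
    [2.2,0,1.2],
    [2,0,1.3],
    [2,0,1.4],
    [2,0,1.4]
  ],
  "rot": [
    [0,0,0],
    [0,0,0],
    [0,0,0],
    [0,0,0],
    [0,0,0],
    [0,0,0],
    [0,0,0],
    [0,0,0],
    [0,0,0],
    [0,0,0],
    [0,0,0],
    [0,0,0],
    [0,0,0],
    [0,0,0],
    [0,0,0]
  ],
  "hand": [0,0,0,0,0,0,0,0,0,0,0,0,0,0,0]
}}

```text
t: 15.75
tcp_pos: [0.4272, -0.137, 0.1197]
tool_rot: [-0.062, 0.998, -0.004, -0.003]
force: [1.8, -0.2, -0.6]
finger_gap: -0.004
```

Run:
```python
from h import *
goal(.4012,-.191,.1061)
a=save("scene","s6.png"); print(tiltscore(a,-.191,win=(140,245,140,255)))
```

```text
t 15.75 tcp [ 0.4272 -0.137   0.1197] rot [-0.0617  0.9981 -0.0039 -0.0027] F [ 1.8 -0.2 -0.6] gap -0.00
nl [ 0.4067 -0.1894] shift [ 5.4 -1.5 13.6] rot [-0.42 -0.33 -0.12]
[(np.float64(0.66), 44), (np.float64(0.654), 45), (np.float64(0.644), 43), (np.float64(0.641), 42)]
```

>>> {"op": "drive_tool", "data": {
  "linear": [
    [1.5,0,1.5],
    [1.2,0,1.6],
    [1,0,1.6],
    [0.8,0,1.7],
    [0.5,0,1.7],
    [0.3,0,1.6],
    [0,0,1.5],
    [0,0,1],
    [0,0,0.4]
  ],
  "rot": [
    [0,0,0],
    [0,0,0],
    [0,0,0],
    [0,0,0],
    [0,0,0],
    [0,0,0],
    [0,0,0],
    [0,0,0],
    [0,0,0]
  ],
  "hand": [0,0,0,0,0,0,0,0,0]
}}

```text
t: 16.55
tcp_pos: [0.4185, -0.137, 0.1053]
tool_rot: [-0.062, 0.998, -0.002, -0.006]
force: [-0.9, -0.1, 1.8]
finger_gap: 0.002
```

Run:
```python
from h import *
goal(.4012,-.191,.0985)
a=save("scene","s7.png"); print(tiltscore(a,-.191,win=(140,245,130,245)))
```

```text
t 16.55 tcp [ 0.4185 -0.137   0.1053] rot [-0.0623  0.998  -0.0022 -0.0059] F [-0.9 -0.1  1.8] gap 0.00
nl [ 0.398  -0.1884] shift [-3.3 -2.6  6.7] rot [-0.21 -0.7  -0.06]
[(np.float64(0.642), 62), (np.float64(0.626), 63), (np.float64(0.623), 64), (np.float64(0.623), 61)]
```

Same state as the first tray at this stage (62°); the same final step follows.

>>> {"op": "drive_tool", "data": {
  "linear": [
    [0,0,1],
    [-0.2,0,1.2],
    [-0.3,0,1.2],
    [-0.3,0,1.2],
    [-0.3,0,1],
    [-0.2,0,0.5],
    [0,0,0],
    [0,0,0]
  ],
  "rot": [
    [0,-0.3,0],
    [0,-0.3,0],
    [0,0,0],
    [0,0,0],
    [0,0,0],
    [0,0,0],
    [0,0,0],
    [0,0,0]
  ],
  "hand": [0,0,0,0,0,0,0,0]
}}

```text
t: 17.27
tcp_pos: [0.4192, -0.1362, 0.0983]
tool_rot: [-0.062, 0.998, -0.001, -0.001]
force: [0.0, 0.3, 0.8]
finger_gap: 0.002
```

Run:
```python
from h import *
goal(.4012,-.191,.0985)
a=save("scene","s8.png"); print(tiltscore(a,-.191,win=(140,245,120,235)))
cv2.imwrite("pics/s8c.png",cv2.resize(a[110:260,130:310,::-1],(600,500)))
```

```text
t 17.27 tcp [ 0.4192 -0.1362  0.0983] rot [-0.0624  0.998  -0.0011 -0.0011] F [0.  0.3 0.8] gap 0.00
nl [ 0.3988 -0.1877] shift [-2.4 -3.3 -0.2] rot [-0.12 -0.14 -0.04]
[(np.float64(0.626), 71), (np.float64(0.619), 72), (np.float64(0.614), 73), (np.float64(0.613), 70)]
```

View pics/s8c.png

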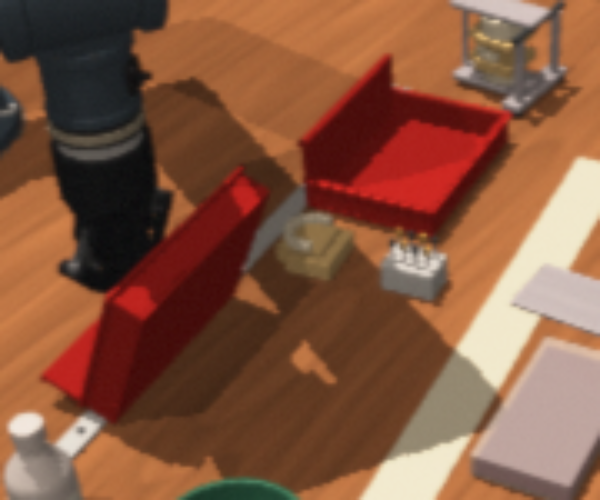

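The right tray stands at about 70° with a plain underside, and the left tray lies flat. Lowering the right one now.

>>> {"op": "drive_tool", "data": {
  "linear": [
    [-0.4,0,-0.8],
    [-0.8,0,-1.4],
    [-0.8,0,-1.4],
    [-0.8,0,-1.4],
    [-0.8,0,-1.4],
    [-0.8,0,-1.4],
    [-0.8,0,-1.4],
    [-1.5,0,-1.8],
    [-1.5,0,-1.8],
    [-1.5,0,-1.8],
    [-1.5,0,-1.8],
    [-1.5,0,-1.8],
    [-1.5,0,-1.7],
    [-1.5,0,-1.6],
    [-2,0,-1.2],
    [-2,0,-1.2],
    [-2,0,-1.2],
    [-2,0,-1.1],
    [-2,0,-1],
    [-2,0,-1]
  ],
  "rot": [
    [0,0,0],
    [0,0,0],
    [0,0,0],
    [0,0,0],
    [0,0,0],
    [0,0,0],
    [0,0,0],
    [0,0,0],
    [0,0,0],
    [0,0,0],
    [0,0,0],
    [0,0,0],
    [0,0,0],
    [0,0,0],
    [0,0,0],
    [0,0,0],
    [0,0,0],
    [0,0,0],
    [0,0,0],
    [0,0,0]
  ],
  "hand": [0,0,0,0,0,0,0,0,0,0,0,0,0,0,0,0,0,0,0,0]
}}

```text
t: 18.98
tcp_pos: [0.4537, -0.1337, 0.1302]
tool_rot: [-0.061, 0.998, -0.004, 0.004]
force: [3.9, -0.6, -1.1]
finger_gap: -0.002
```

>>> {"op": "drive_tool", "data": {
  "linear": [
    [-2,0,-0.3],
    [-2,0,-0.3],
    [-2,0,-0.2],
    [-2,0,0],
    [-2,0,0],
    [-2,0,0],
    [-2,0,0],
    [-2,0,0],
    [-2,0,0],
    [-2,0,0],
    [-2,0,0],
    [-2,0,0],
    [-3,0,0],
    [-4,0,0],
    [-4,0,0],
    [-3,0,0],
    [0,0,0]
  ],
  "rot": [
    [0,0.3,0],
    [0,0.3,0],
    [0,0,0],
    [0,0,0],
    [0,0,0],
    [0,0,0],
    [0,0,0],
    [0,0,0],
    [0,0,0],
    [0,0,0],
    [0,0,0],
    [0,0,0],
    [0,0,0],
    [0,0,0],
    [0,0,0],
    [0,0,0],
    [0,0,0]
  ],
  "hand": [0,0,0,0,0,0,0,0,0,0,0,0,0,0,0,0,0]
}}

```text
t: 20.4
tcp_pos: [0.4915, -0.1272, 0.1298]
tool_rot: [-0.062, 0.998, -0.002, -0.007]
force: [-0.3, -0.2, 0.7]
finger_gap: -0.002
```

Run:
```python
from h import *
goal(.4712,-.191,.132)
a=save("scene","s9.png"); print(tiltscore(a,-.191,win=(140,245,120,252)))
redrect("top",.032); redrect("wrist",.07)
```

```text
t 20.40 tcp [ 0.4915 -0.1272  0.1298] rot [-0.0621  0.998  -0.0018 -0.007 ] F [-0.3 -0.2  0.7] gap -0.00
nl [ 0.4717 -0.1878] shift [ 0.5 -3.2 -2.2] rot [-0.16 -0.82 -0.08]
[(np.float64(0.678), 2), (np.float64(0.677), 0), (np.float64(0.676), 1), (np.float64(0.666), 4)]
red [ 419    0   93   84 5692] l [-1.007  -0.6893] n [0.839  1.1465] near edge n med 0.8671 slope 56.52
red [  42  107   70   64 1251] l [0.4008 0.6215] n [0.7106 0.9151] near edge n med 0.7339 slope 5.36
red [ 269  184   59   48 1118] l [-0.2877 -0.0992] n [0.4256 0.5644] near edge n med 0.5109 slope -28.51
red [ 172  196   60   48 2197] l [0.0359 0.2247] n [0.4261 0.5651] near edge n med 0.4282 slope 0.62
red [   73   160   348   139 29269] l [-0.2837 -0.1032] n [0.421  0.5011] near edge n med 0.4213 slope -0.18
red [ 476  168   36  141 2807] l [-0.038   0.0162] n [0.4212 0.5277] near edge n med 0.4637 slope 2771.7
```

Both trays have been inspected and are flat, and the left one is stamped. Before pushing, I check the tape and the spatula up close.

Run:
```python
from h import *
t=cv2.imread("pics/t0.png"); c=t[120:250,160:300]; cv2.imwrite("pics/tc.png",cv2.resize(c,None,fx=5,fy=4.6 if 0 else 5,interpolation=cv2.INTER_CUBIC)[:600])
im=t[...,::-1]
# tape: pale yellowish mask edges per column
hsv=cv2.cvtColor(t,cv2.COLOR_BGR2HSV); m=(hsv[...,2]>190)&(hsv[...,1]<80)&(hsv[...,0]>22)&(hsv[...,0]<45)
E1=[];E2=[]
for x in list(range(178,216,2))+list(range(250,330,2)):
    ys=np.nonzero(m[130:190,x])[0]+130
    if len(ys)>6: E1.append(atz("top",(x,ys.max()+.5))[:2]); E2.append(atz("top",(x,ys.min()-.5))[:2])
E1=np.array(E1);E2=np.array(E2)
for E in(E1,E2):
    k=np.polyfit(E[:,1],E[:,0],1); print("x=%.4f%+.4f y"%(k[1],k[0]),"yaw",-np.degrees(np.arctan(k[0])))
r=cams.snapshot("top"); r=cams.regions_of("spatula","top")[0]["pixels"]; ys,xs=np.nonzero(r)
for y in range(ys.min(),ys.max()+1,2):
    q=xs[ys==y]; print(y,q.min(),q.max(),atz("top",(q.min()-.5,y))[:2].round(3),atz("top",(q.max()+.5,y))[:2].round(3)) if y>136 else 0
```

```text
x=0.6499-0.1519 y yaw 8.639185563392306
x=0.6982-0.1512 y yaw 8.596705801865953Traceback (most recent call last):
  File "<stdin>", line 13, in <module>
IndexError: list index out of range
```

View pics/tc.png

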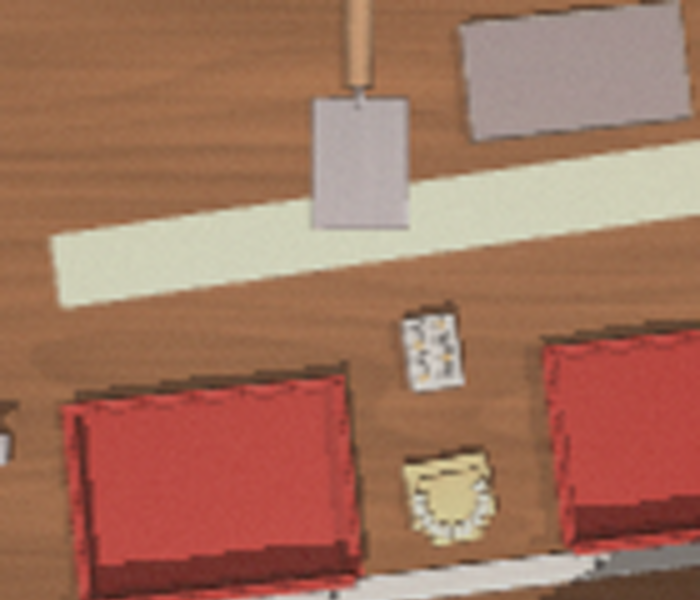

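Spatula blade: its near-left corner is at about (312,228) in the crop and it covers the far half of the tape. The tray's right corner overlaps the blade slightly in y. I'll aim the leading edge about 12 mm past the tape's near edge, which leaves about 10 mm to the blade.

>>> {"op": "drive_tool", "data": {
  "linear": [
    [0,0,-20],
    [0,0,-28],
    [0,0,-25],
    [8,25,-5],
    [8,29,0],
    [8,29,0],
    [8,29,0],
    [8,29,0],
    [8,29,0],
    [8,29,0],
    [8,29,0],
    [8,29,0],
    [8,29,0],
    [6,20,0],
    [3,8,0],
    [0,0,0],
    [0,0,0]
  ],
  "rot": [
    [0,-0.8,0],
    [0,0,0],
    [0,0,0],
    [0,0,0],
    [0,0,0],
    [0,0,0],
    [0,0,0],
    [0,0,0],
    [0,-2,0],
    [0,-2,0],
    [0,-2,0],
    [0,-2,0],
    [0,-2,0],
    [0,-1,-0.7],
    [0,0,-0.7],
    [0,0,0],
    [0,0,0]
  ],
  "hand": [0,0,0,40,84,84,84,84,84,84,84,84,84,84,84,84,84]
}}

```text
t: 22.07
tcp_pos: [0.3582, 0.1822, 0.2064]
tool_rot: [-0.071, 0.992, 0.003, 0.103]
force: [0.3, 0.0, 0.2]
finger_gap: 0.983
```

```bash
cat >> h.py <<'E'
TP=np.radians(8.62); N2=np.array([np.cos(TP),np.sin(TP)]); L2=np.array([-np.sin(TP),np.cos(TP)])
def nl2(p): p=np.array(p); return np.array([p[:2]@N2,p[:2]@L2])
def goal2(n,l,z,tilt=12):
    s=st(); T=R.from_quat(s["tool_rot"]); p=np.r_[n*N2+l*L2,z]; a=np.radians(188.62)
    D=R.from_matrix(np.array([[np.cos(a),np.sin(a),0],[np.sin(a),-np.cos(a),0],[0,0,-1]]))*R.from_euler("y",-tilt,degrees=True)
    e=s["tcp_pos"]; tz=T.apply([0,0,1])
    print("nl2 tcp",nl2(e).round(4),"tip(60)",(nl2(e+tz*.06)).round(4),"z tip60/72 %.4f %.4f"%((e+tz*.06)[2],(e+tz*.0726)[2]),"shift",(T.inv().apply(p-e)*1000).round(1),"rot",np.degrees((T.inv()*D).as_rotvec()).round(2))
E
python3 - <<'E'
from h import *
goal2(.385,.1176,.10)
print("blade corner",nl2(atz("top",(222.4,165.6))).round(4),"tape near n2",nl2([.6499,0]))
redrect("wrist",.07)
E
```

```text
t 22.07 tcp [0.3582 0.1822 0.2064] rot [-0.0709  0.9922  0.0026  0.1027] F [0.3 0.  0.2] gap 0.98
nl2 tcp [0.3814 0.1265] tip(60) [0.3937 0.1258] z tip60/72 0.1477 0.1353 shift [ 18.2  -7.8 105. ] rot [-0.64 -0.22 -0.37]
blade corner [0.6687 0.0265] tape near n2 [ 0.64255881 -0.09740732]
red [   0  188   81   98 5813] l [-0.1939 -0.0413] n [0.398  0.5224] near edge n med 0.3987 slope 24.05
red [  141   191   217   112 16143] l [0.0399 0.2198] n [0.3975 0.5205] near edge n med 0.3981 slope -1.12
red [  0 339  22  43 489] l [-0.6682 -0.2995] n [0.7356 1.1097] near edge n med 0.7377 slope 
red [393 352  31  32 700] l [0.3402 0.4563] n [0.6533 0.798 ] near edge n med 0.6595 slope 46.09
```

>>> {"op": "drive_tool", "data": {
  "linear": [
    [3,-2,18],
    [4,-2,23],
    [4,-2,23],
    [4,-1,22],
    [3,0,14],
    [1.5,0,8],
    [0.5,0,3],
    [0,0,0],
    [0,0,0]
  ],
  "rot": [
    [-0.6,-0.2,-0.4],
    [0,0,0],
    [0,0,0],
    [0,0,0],
    [0,0,0],
    [0,0,0],
    [0,0,0],
    [0,0,0],
    [0,0,0]
  ],
  "hand": [84,84,84,84,84,84,84,84,84]
}}

```text
t: 22.87
tcp_pos: [0.3799, 0.1704, 0.0966]
tool_rot: [-0.067, 0.992, 0.009, 0.108]
force: [-0.7, 0.2, -0.1]
finger_gap: 0.987
```

Run:
```python
from h import *
goal2(.410,.1176,.088)
```

```text
t 22.87 tcp [0.3799 0.1704 0.0966] rot [-0.0668  0.9919  0.0091  0.1077] F [-0.7  0.2 -0.1] gap 0.99
nl2 tcp [0.4012 0.1115] tip(60) [0.414  0.1115] z tip60/72 0.0380 0.0257 shift [-6.7  6.2 10.3] rot [ 0.02  0.41 -0.92]
```

>>> {"op": "drive_tool", "data": {
  "linear": [
    [1,2,3],
    [0.5,2,3],
    [0,1,1.5],
    [0,0,0],
    [0,0,0]
  ],
  "rot": [
    [0,0.3,-0.6],
    [0,0,-0.3],
    [0,0,0],
    [0,0,0],
    [0,0,0]
  ],
  "hand": [84,84,84,84,84]
}}

```text
t: 23.28
tcp_pos: [0.3825, 0.1763, 0.093]
tool_rot: [-0.076, 0.991, 0.01, 0.108]
force: [0.2, 0.3, -0.4]
finger_gap: 0.986
```

Run:
```python
from h import *
goal2(.430,.1176,.088)
```

```text
t 23.28 tcp [0.3825 0.1763 0.093 ] rot [-0.0757  0.9912  0.0096  0.108 ] F [ 0.2  0.3 -0.4] gap 0.99
nl2 tcp [0.4046 0.117 ] tip(60) [0.4176 0.1172] z tip60/72 0.0344 0.0221 shift [-23.7   0.5  10.3] rot [0.18 0.45 0.1 ]
```

>>> {"op": "drive_tool", "data": {
  "linear": [
    [-2,0,0.5],
    [-2,0,0.5],
    [-2,0,0.5],
    [-2,0,0.5],
    [-2,0,0.5],
    [-3,0,0.7],
    [-3,0,0.7],
    [-3,0,0.7],
    [-3,0,0.7],
    [-3,0,0.7],
    [-3,0,0.7],
    [-3,0,0.7],
    [-3,0,0.7],
    [-3,0,0.7],
    [-3,0,0.7],
    [-3,0,0.7],
    [-3,0,0.7],
    [-2,0,0.5],
    [-1,0,0.2],
    [0,0,0]
  ],
  "rot": [
    [0.2,0.4,0.1],
    [0,0,0],
    [0,0,0],
    [0,0,0],
    [0,0,0],
    [0,0,0],
    [0,0,0],
    [0,0,0],
    [0,0,0],
    [0,0,0],
    [0,0,0],
    [0,0,0],
    [0,0,0],
    [0,0,0],
    [0,0,0],
    [0,0,0],
    [0,0,0],
    [0,0,0],
    [0,0,0],
    [0,0,0]
  ],
  "hand": [84,84,84,84,84,84,84,84,84,84,84,84,84,84,84,84,84,84,84,84]
}}

```text
t: 24.95
tcp_pos: [0.4284, 0.1843, 0.0918]
tool_rot: [-0.076, 0.992, 0.007, 0.096]
force: [-2.0, 0.3, 1.6]
finger_gap: 0.985
```

```bash
cat >> h.py <<'E'
def tray2(fn=None,row=(165,240),col=(165,240)):
    "left tray's far/side edges in the tape frame from the top picture, bead top z=.032"
    im=cams.snapshot("top"); hsv=cv2.cvtColor(im,cv2.COLOR_RGB2HSV); red=((hsv[...,0]<8)|(hsv[...,0]>172))&(hsv[...,1]>150)&(hsv[...,2]>40)
    E=[]
    xs=[x for x in range(*col) if red[row[0]-20:row[1],x].sum()>15]
    for x in xs[4:-4]:
        ys=np.nonzero(red[130:row[1],x])[0]+130; E.append(nl2(atz("top",(x,ys.min()-.5),.032)))
    E=np.array(E); k=np.polyfit(E[:,1],E[:,0],1); r=E[:,0]-np.polyval(k,E[:,1]); g=abs(r)<.003; k=np.polyfit(E[g,1],E[g,0],1)
    c=E[:,1].mean(); print("far bead n2 %.4f (bottom edge %.4f, past tape near edge %.1f mm) yaw rel tape %.2f deg"%(np.polyval(k,c),np.polyval(k,c)-.004,(np.polyval(k,c)-.004-.6426)*1000,-np.degrees(np.arctan(k[0]))),"l2",E[:,1].min().round(4),E[:,1].max().round(4),g.sum())
    if fn: cv2.imwrite("pics/"+fn,cv2.resize(im[120:250,160:300,::-1],None,fx=4.5,fy=4.5,interpolation=cv2.INTER_CUBIC))
E
python3 - <<'E'
from h import *
goal2(.50,.1176,.088)
tray2("p1.png")
E
```

```text
t 24.95 tcp [0.4284 0.1843 0.0918] rot [-0.0762  0.9924  0.0067  0.0964] F [-2.   0.3  1.6] gap 0.99
nl2 tcp [0.4512 0.118 ] tip(60) [0.4627 0.118 ] z tip60/72 0.0329 0.0205 shift [-47.2  -0.6  13.1] rot [-0.05 -0.91  0.17]
far bead n2 0.6039 (bottom edge 0.5999, past tape near edge -42.7 mm) yaw rel tape -0.72 deg l2 0.0328 0.1929 40
```

View pics/p1.png

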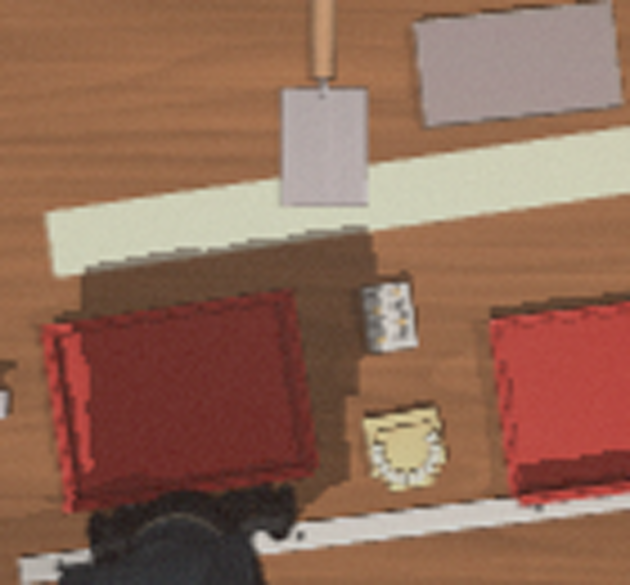

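The tray is moving straight, with its far edge at crop row 292–325 and about 43 mm short of the tape. It is roughly 0.7° clockwise of the line, so I add that turn while pushing.

>>> {"op": "drive_tool", "data": {
  "linear": [
    [-2,0,0.5],
    [-2,0,0.5],
    [-3,0,0.7],
    [-3,0,0.7],
    [-3,0,0.7],
    [-3,0,0.7],
    [-3,0,0.7],
    [-3,0,0.7],
    [-3,0,0.7],
    [-3,0,0.7],
    [-3,0,0.7],
    [-3,0,0.7],
    [-3,0,0.7],
    [-3,0,0.7],
    [-2,0,0.5],
    [-1,0,0.2],
    [0,0,0]
  ],
  "rot": [
    [0,-0.4,-0.3],
    [0,-0.4,-0.3],
    [0,0,-0.2],
    [0,0,0],
    [0,0,0],
    [0,0,0],
    [0,0,0],
    [0,0,0],
    [0,0,0],
    [0,0,0],
    [0,0,0],
    [0,0,0],
    [0,0,0],
    [0,0,0],
    [0,0,0],
    [0,0,0],
    [0,0,0]
  ],
  "hand": [84,84,84,84,84,84,84,84,84,84,84,84,84,84,84,84,84]
}}

```text
t: 26.42
tcp_pos: [0.4765, 0.1924, 0.0907]
tool_rot: [-0.084, 0.991, 0.006, 0.104]
force: [-2.2, -0.0, 0.2]
finger_gap: 0.985
```

Run:
```python
from h import *
goal2(.51,.1176,.088)
tray2("p2.png"); tray2()
```

```text
t 26.42 tcp [0.4765 0.1924 0.0907] rot [-0.0838  0.991   0.0065  0.1039] F [-2.2 -0.   0.2] gap 0.99
nl2 tcp [0.4999 0.1188] tip(60) [0.5124 0.1187] z tip60/72 0.0320 0.0196 shift [-9.3 -1.4  4.7] rot [-0.04 -0.05  1.06]
far bead n2 0.6535 (bottom edge 0.6495, past tape near edge 6.9 mm) yaw rel tape 1.20 deg l2 0.0382 0.1962 48
far bead n2 0.6529 (bottom edge 0.6489, past tape near edge 6.3 mm) yaw rel tape 1.24 deg l2 0.0453 0.1962 46
```

>>> {"op": "drive_tool", "data": {
  "linear": [
    [-0.5,0,0.1],
    [-1,0,0.2],
    [-1,0,0.2],
    [-1,0,0.2],
    [-1,0,0.2],
    [-1,0,0.2],
    [-0.5,0,0.1],
    [0,0,0]
  ],
  "rot": [
    [0,0,0.3],
    [0,0,0.3],
    [0,0,0.1],
    [0,0,0],
    [0,0,0],
    [0,0,0],
    [0,0,0],
    [0,0,0]
  ],
  "hand": [84,84,84,84,84,84,84,84]
}}

```text
t: 27.18
tcp_pos: [0.4816, 0.1934, 0.0905]
tool_rot: [-0.077, 0.992, 0.007, 0.103]
force: [-2.4, 0.0, 1.0]
finger_gap: 0.981
```

Run:
```python
from h import *
goal2(.51,.1176,.088)
tray2("p3.png"); tray2(); tray2()
```

```text
t 27.18 tcp [0.4816 0.1934 0.0905] rot [-0.0774  0.9917  0.0071  0.1025] F [-2.4  0.   1. ] gap 0.98
nl2 tcp [0.5052 0.119 ] tip(60) [0.5174 0.119 ] z tip60/72 0.0318 0.0195 shift [-4.2 -1.4  3.5] rot [-0.04 -0.2   0.31]
far bead n2 0.6581 (bottom edge 0.6541, past tape near edge 11.5 mm) yaw rel tape 0.29 deg l2 0.0377 0.1953 48
far bead n2 0.6581 (bottom edge 0.6541, past tape near edge 11.5 mm) yaw rel tape 0.24 deg l2 0.0377 0.1953 48
far bead n2 0.6581 (bottom edge 0.6541, past tape near edge 11.5 mm) yaw rel tape 0.28 deg l2 0.0377 0.1953 48
```

View pics/p3.png

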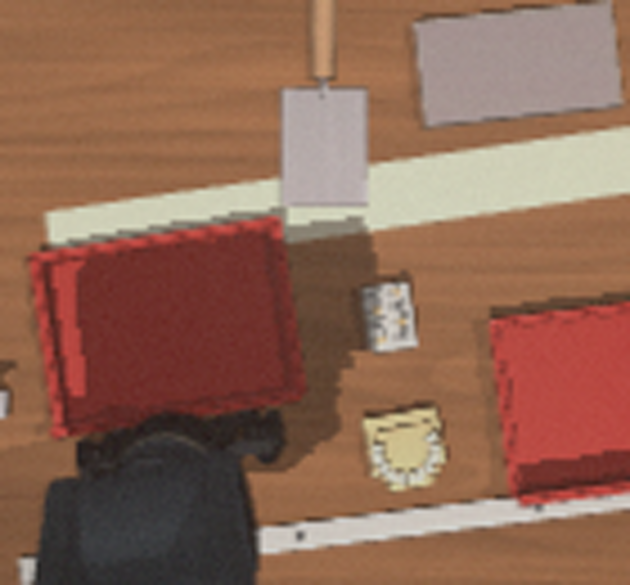

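The tray's leading edge (crop row about 220–255) lies on the tape. It is 11.5 mm past the near edge, within 0.3° of square, and clear of the blade. I withdraw now.

>>> {"op": "drive_tool", "data": {
  "linear": [
    [3,0,-0.6],
    [5,0,-1],
    [8,0,-1.7],
    [8,0,-1.7],
    [8,0,-1.7],
    [4,0,-1],
    [-2,0,-10],
    [-5,0,-25],
    [-6,0,-30],
    [-6,0,-30],
    [-3,0,-15],
    [0,0,0],
    [0,0,0],
    [0,0,0]
  ],
  "rot": [
    [0,0,0],
    [0,0,0],
    [0,0,0],
    [0,0,0],
    [0,0,0],
    [0,0,0],
    [0,0,0],
    [0,0,0],
    [0,0,0],
    [0,0,0],
    [0,0,0],
    [0,0,0],
    [0,0,0],
    [0,0,0]
  ],
  "hand": [84,84,84,84,84,84,84,84,84,84,84,84,84,84]
}}

```text
t: 28.5
tcp_pos: [0.4422, 0.1873, 0.2107]
tool_rot: [-0.077, 0.991, 0.008, 0.108]
force: [-0.5, 0.2, 0.2]
finger_gap: 0.984
```

Run:
```python
from h import *
st(); tray2(); 
redrect("top",.032)
a=save("scene","s10.png"); b=cv2.imread("pics/s0.png")[...,::-1]
d=(cv2.absdiff(cv2.GaussianBlur(a,(5,5),0),cv2.GaussianBlur(b,(5,5),0)).max(2)>40)
for l in ["cast","bur_block","spatula","isolant","mix_bowl","articulator","wax_box"]:
    r=cams.spot_point(l,"scene"); print(l,[(round(x["score"],2),np.round(x["at"])) for x in r[:1]])
```

```text
t 28.50 tcp [0.4422 0.1873 0.2107] rot [-0.0771  0.9911  0.0079  0.1084] F [-0.5  0.2  0.2] gap 0.98
far bead n2 0.6583 (bottom edge 0.6543, past tape near edge 11.7 mm) yaw rel tape 0.77 deg l2 0.034 0.1953 49
red [ 419    0   93   84 5678] l [-1.007  -0.6893] n [0.839  1.1465] near edge n med 0.8684 slope 56.04
red [  42  107   70   64 1264] l [0.4001 0.6215] n [0.711  0.9151] near edge n med 0.7339 slope 5.65
red [ 166  168   62   49 2219] l [0.0414 0.2322] n [0.5179 0.658 ] near edge n med 0.5208 slope -1.23
red [ 269  184   60   48 2302] l [-0.2871 -0.0988] n [0.4252 0.5645] near edge n med 0.4268 slope 0.71
cast []
bur_block [(0.3, array([281., 212.]))]
spatula [(0.97, array([319., 204.]))]
isolant [(0.93, array([148., 273.]))]
mix_bowl [(0.69, array([203., 286.]))]
articulator [(0.72, array([279., 137.]))]
wax_box [(0.83, array([294., 239.]))]
```

View pics/s10.png

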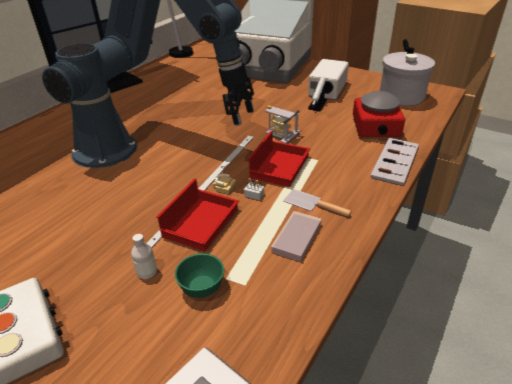

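The picture shows the stamped tray standing square with its leading edge on the tape at about (275,175) and the other tray at the strip at (198,215). The bystanders are unmoved and the gripper is clear.

```bash
python3 -c "
from station import order; print(order.sign_off())"
```

```text
the job is handed in; nothing more can be done
None
```

I tipped both trays for inspection, pushed the stamped one to the dispatch line, and handed the job in at about 28.6 s of robot time.

- **Inspection:** I started with the left tray. Each was tipped against the strip with closed fingertips to about 70° (68–73° by the two estimates for the left, 71° from the camera for the right), then let back down slowly. The left underside showed the ring with a bar; the right was plain.
- **Push:** I moved the left tray with the open fingertips low on its near wall. Its leading edge ended about 12 mm past the tape's near edge. I stopped there because the spatula blade lies over the far half of the tape. That leaves about 10 mm clear of it by calculation.
- **Squareness:** The last checks gave slightly different angles to the tape. The far edge read 0.3° before I withdrew and 0.8° after. The near edge, taken against the strip, came out at about −0.2°. I put the spread down to measurement noise and left the tray as it was.
- **Overhang:** The tray's left corner reaches roughly 10 mm past the end of the tape. This follows from its starting position and I did not correct it.
- **Everything else:** The plain tray is still flat at the strip, the last picture shows no bystander moved, and the gripper is clear. In that picture the detector missed the cast and scored the bur block only 0.3, so for those two I relied on looking at the image.

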